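Load a heat sink past the drop catch and press the hooded start button

ROBOT

A 6-joint arm with a two-finger parallel gripper is mounted at the origin on a cart in front of the work surface, level with it; the furniture and walls round the work are solid. World frame = base frame: x ahead of the robot, y to its left, z up, the work surface at z = 0. Lengths are in m, angles in rad, forces in N, time in s.
With the tool pointing down it reaches from about 0.3 to 0.875 m from the base axis. Payload 6.4 kg.
Tool frame: the origin (TCP) lies midway between the tips of the shut fingers; the grasp point (between the pads) lies 19 mm behind it; z points along the fingers, y is the line along which they close (so a half turn about z gives the same grasp; the last joint's range is limited). The gripper opens to 85 mm and grips with 20 to 120 N. Pads are 22 mm wide; open, the fingers measure 114 mm over their backs; the gripper's body (76 mm by 85 mm) begins 54 mm behind the grasp point. The pads swing forward as they close: fully open they stand 13 mm farther back than shut.
Start: joints at [-0.206, 0.181, 1.607, -0, 1.354, -0.206], TCP at [0.575, 0, 0.231] pointing down, gripper open.
Joint ranges: [-2.99, 2.99], [-0.89, 2.07], [0.3, 2.58], [-1.14, 4.28], [0, 2.63], [-3.12, 3.12]. Speed limits (rad/s): [2.57, 2.57, 3.01, 3.14, 3.14, 3.14].

INTERFACE

Orientations are given as [roll, pitch, yaw] about the fixed x, y, z axes, in that order (R = Rz(yaw) Ry(pitch) Rx(roll)).
In Python, from plant import r, imaging, probe_bus, order gives the robot as it stands (r), with the cameras (imaging), the readings (probe_bus) and the job (order). Calls block until the motion is done:
- r.reach(position, orientation): joint-space move of the TCP to a pose.
- r.servo_line(position, attitude=None, max_speed=0.15, max_force=None): straight line of the TCP; attitude=None keeps the orientation; max_speed is the mean speed in m/s. With max_force (N) it stops when the force on the tool has changed by that much, and returns True; else False.
- r.goto_joints(angles): joint-space move.
- r.command_gripper(opening, newtons=None): opening from 0.0 (shut) to 1.0 (fully open); newtons is the grip in N (None keeps the last); returns when the fingers have stopped.
- r.hold(seconds).
- r.solve_ik(position, orientation): joint angles nearest the present ones, or None.
- probe_bus.get_obs(): the state.
- imaging.get_image(name): name is "scene" or "side" or "wrist"; returns a dict with "color" (420x560x3 uint8, blue, green, red), "mtx" (3x3 intrinsics, pixels), "k1" (the pictures are not rectified: a ray, as slopes to the right and down, at radius r is drawn at 1 + k1 r^2 times it, then the intrinsics apply), "R" (3x3) and "t" (3): a world point X has camera coordinates R X + t; the wrist camera has in their place "T_tool_cam" (4x4, takes a point from camera to tool coordinates, whose origin is the TCP and whose axes are the flange's). Camera axes: x right, y down, z forward; pixel columns grow to the right and rows downward; lengths in m; the calibration is good to about 2 mm. A picture is of the moment at which its call begins: read the wrist's pose just before it. There is no depth.
A pose or a line that the arm cannot do raises r.Unreachable and nothing moves.
- order.close_job(): hands the job in; it is judged then, once.
The state is a dict: "time_s": time; "joints": joint angles; "qd": joint speeds; "joint_torque": joint torques, N m; "tool_pos": TCP position; "eef_rot": TCP orientation; "contact_force": force on the tool from outside, world axes, zero at the start; "ft_torque": the same for the moment, N m; "finger_gap": opening from 0.0 (shut) to 1.0 (fully open); "grip_force": force on a finger pad.
Only numpy, scipy, OpenCV 4.12 (cv2) and the standard library are available. Lean on these libraries where they do the work, as an engineer would, in place of code of your own. Each camera call takes 0.05 s, during which the arm holds its last target. There are 200 camera calls.

TASK

Put the finned heat sink into the mouth of the contact tester and push it along the channel, so that its own edge lifts the yellow drop catch, until the catch falls behind it and the spring probe holds it back against the catch; do not touch the catch with the robot. Then press the green button under the yellow hood of the start console fully down, without leaning hard on it, keep it down for half a second and let it come up again. Leave the other things on the bench where they are.

Things in the scene. Friction and masses are not known exactly. Their poses are not given: they have to be found in the camera images.
- heat_sink: Finned silver heat sink, 50 x 50 x 21 mm, 0.12 kg or a little more or less, loose on the bench at the right; origin at the centre of its underside, z up, x and y square to its sides. It may go into the tester any of the four ways round.
- tester: Contact tester fixed to the bench, left or right of the console, yaw within 0.25 rad: aluminium base plate 190 (x) x 100 (y) x 12 mm. Origin at the centre of its underside; x along the channel from the open mouth (x = -95 mm) to the blue head block (x = 72 to 95 mm, 46 mm tall); y to the left seen from the mouth. The channel floor is the plate's top, z = 12 mm.
- mouth (a point): Point on the channel floor, (-62, 0, 12) mm in the tester's frame. A heat sink set down centred here, square to the channel, lies wholly in front of the catch. Steel guides (5 mm thick, tops 6 mm above the floor) run along both sides from x = -75 to 57 mm, 54 mm apart inside, with flared ends at the mouth.
- home (a point): Point on the channel floor, (29, 0, 12) mm in the tester's frame: centre of the underside of a heat sink that rests against the closed catch. Two steel shoulders (face at x = 58 mm, tops at z = 32 mm) stop the part's front 4 mm farther on.
- catch (a joint): Yellow gravity catch, 0.05 kg, in rad: 0 down (closed), up to 0.7 lifted; drops by its own weight. Turns about a level axis at (74, -37, 20) mm in the tester's frame; its arm (y = -40 to -34 mm) runs outside the right-hand guide towards the mouth. The heat sink's top front edge runs under its ramp and lifts it to about 0.3 rad; it drops once the heat sink's rear is past x = 6 mm.
- catch_nose (a point): Lower edge of the catch's holding face, mid-width, (4, -18.5, 15) mm in the tester's frame when closed; moves with the catch. The nose reaches in over the right side of the channel only (y = -25 to -12 mm); its ramp rises towards the mouth to x = -24 mm, z = 43 mm (z = 72 mm when lifted).
- probe (a joint): Brass spring probe before the head block, in m: 0 out (its face at x = 48 mm in the tester's frame), 0.010 fully in (the heat sink's front then meets the shoulders). Pushes the part back towards the mouth with 2 N at 0, 5 N at 0.006 (where the catch holds the part), 7 N at 0.010.
- console: Grey start console fixed to the bench, 84 x 84 mm, yaw within 0.25 rad; origin at the centre of its footprint on the bench, x away from the operator. The button's axis leans 0.55 rad (31.5 degrees) from vertical towards the console's -x.
- start_top (a point): Centre of the green button's top face (28 mm across), (-14, 0, 94) mm in the console's frame when up; moves with the button. A yellow hood plate, 64 mm wide, stands beyond the button on the upper side, parallel to its axis, 21 mm from the axis, reaching 48 mm past the button's top (0.15 m above the bench): no way in from straight above. No side walls.
- start (a joint): Travel of the green spring button in m: 0 up, 0.006 fully down (a hard stop). It takes about 2 N to start it and 7 N to hold it fully down; it springs back.
- pen_cup: Bystander, to be left alone: blue-and-white cup with a red marker in it, 60 mm wide, 145 mm tall, at the back; origin at the centre of its underside.
- jar_flux: Bystander, to be left alone: round cream jar, 54 mm wide, 80 mm tall, at the back; origin at the centre of its underside.
- solder_2: Bystander, to be left alone: purple-and-black solder spool, 56 mm wide, 45 mm tall, at the back; origin at the centre of its underside.
- clamp_meter: Bystander, to be left alone: orange multimeter lying on its back, 169x81x46 mm, on the right; origin at the centre of its underside.
- mouse: Bystander, to be left alone: black computer mouse, 110x62x37 mm, on the right; origin at the centre of its underside.
- screwdriver_2: Bystander, to be left alone: blue-handled screwdriver, 159 mm long, 21 mm thick, lying at the back; origin at the centre of its underside.
- pliers_1: Bystander, to be left alone: red-handled pliers, 150x44x11 mm, on the right; origin at the centre of its underside.
- tape_1: Bystander, to be left alone: roll of masking tape, 92 mm wide, 24 mm tall, at the back; origin at the centre of its underside.

How it is judged:
On the way, in this order (a step that is already met when the one before it is completed fails the run):
1. the heat sink lies in the channel, square against the closed catch, with the spring probe pressed in (x of heat_sink in the frame of tester between 0.026 and 0.032 m and y of heat_sink in the frame of tester between -0.005 and 0.005 m and z of heat_sink in the frame of tester below 0.015 m and angle between heat_sink's own z axis and vertical below 0.08 rad and value of joint catch below 0.04 rad and value of joint probe above 0.0035 m), for 0.2 s.
2. the start button is held fully down, the heat sink still caught (all of step 1 and value of joint start above 0.0053 m), for 0.3 s.
At the end, for the whole second after the job is handed in: The heat sink lies flat in the channel at home against the closed catch (centre within 3 mm along and 5 mm across, catch below 0.04 rad, probe pressed in by more than 3.5 mm) and at rest, and the start button is up again (less than 1 mm down) (all of step 1 and value of joint start below 0.001 m and linear speed of heat_sink below 0.02 m/s); the robot touches nothing.
It fails at once if the robot touches the catch (over 1 N) (contact force between the arm and catch above 1 N).
It fails at once if the robot leans on the start button with more than 40 N (contact force between the arm and start above 40 N).
It fails at once if the start button is pressed while the heat sink is not behind the catch (value of joint start above 0.004 m and value of joint probe below 0.002 m).
It fails at once if a bystander is moved more than 30 mm (distance of any of pen_cup, jar_flux, solder_2, clamp_meter, mouse, screwdriver_2, pliers_1, tape_1 from where it was at the start of the episode above 0.03 m).
It also fails if it takes over 67 s, if anything falls off the work surface, if the arm or the gripper's body presses on something with over 40 N, if the wrist force passes 120 N, or if a joint passes its speed limit or range.

## Working session

There is one attempt and no reset: what is moved stays moved. The work goes in short steps, each a Python script; the robot and the scene stay as the last script left them, time stands still between calls to the robot, and variables do not carry over. Pictures are saved under pics/ and viewed, at most 13 in all, crops included, and the job is handed in when it is done.

```bash
ls; mkdir -p pics
cat > h.py <<'E'
import numpy as np, cv2
from scipy.spatial.transform import Rotation as Ro
from plant import r, imaging, probe_bus, order
def grab(name):
    o=probe_bus.get_obs(); d=imaging.get_image(name)
    if 'R' in d: d['R']=np.array(d['R']); d['t']=np.array(d['t'])
    else:
        T=np.eye(4); e=np.array(o['eef_rot'])
        T[:3,:3]=Ro.from_euler('xyz',e).as_matrix() if e.shape==(3,) else (e if e.shape==(3,3) else Ro.from_quat(e).as_matrix())
        T[:3,3]=o['tool_pos']; W=np.linalg.inv(T@np.array(d['T_tool_cam']))
        d['R']=W[:3,:3]; d['t']=W[:3,3]
    return d
def rays(d,px):
    m=np.array(d['mtx']); px=np.atleast_2d(px).astype(float)
    p=np.c_[(px[:,0]-m[0,2])/m[0,0],(px[:,1]-m[1,2])/m[1,1]]; u=p.copy()
    for _ in range(30): u=p/(1+d['k1']*(u**2).sum(1,keepdims=True))
    v=np.c_[u,np.ones(len(u))]@d['R']
    return -d['R'].T@d['t'], v/np.linalg.norm(v,axis=1,keepdims=True)
def onz(d,px,z):
    c,v=rays(d,px); return c+v*((z-c[2])/v[:,2])[:,None]
def tri(obs):
    A=np.zeros((3,3));b=np.zeros(3);L=[]
    for d,p in obs:
        c,v=rays(d,p);P=np.eye(3)-np.outer(v[0],v[0]);A+=P;b+=P@c;L.append((c,P))
    x=np.linalg.solve(A,b); return x,[np.linalg.norm(P@(x-c)) for c,P in L]
def proj(d,X):
    X=np.atleast_2d(X)@d['R'].T+d['t'];u=X[:,:2]/X[:,2:]
    u=u*(1+d['k1']*(u**2).sum(1,keepdims=True));m=np.array(d['mtx'])
    return np.c_[u[:,0]*m[0,0]+m[0,2],u[:,1]*m[1,1]+m[1,2]]
E
python3 - <<'E'
from h import *
import pickle
o=probe_bus.get_obs();print({k:np.round(v,3) for k,v in o.items()})
D={}
for n in("scene","side","wrist"):
    D[n]=grab(n);d=D[n];print(n,np.round(-d['R'].T@d['t'],3),np.round(d['R'][2],2),d['mtx'][0],d['k1'])
    cv2.imwrite(f'pics/{n}0.png',d['color'])
pickle.dump(D,open('D0.pkl','wb'))
im=np.zeros((600,800,3),np.uint8)
E
```

```text
pics
plant.py
{'time_s': np.float64(0.0), 'joints': array([-0.206,  0.182,  1.608, -0.   ,  1.354, -0.206]), 'qd': array([-0.001,  0.   ,  0.001,  0.001, -0.002,  0.   ]), 'joint_torque': array([ 0.0000e+00, -4.4487e+01, -3.5134e+01, -0.0000e+00,  9.0000e-03,
        0.0000e+00]), 'tool_pos': array([0.574, 0.   , 0.23 ]), 'eef_rot': array([-3.14 , -0.   ,  1.571]), 'contact_force': array([-0.569, -0.186, -0.15 ]), 'ft_torque': array([-0.019, -0.013,  0.001]), 'grip_force': np.float64(0.0), 'finger_gap': np.float64(0.999)}
scene [-0.141 -0.348  0.89 ] [ 0.63  0.26 -0.73] [401.72584089   0.         280.27671465] 0.0006419662042770845
side [0.083 1.024 0.602] [ 0.36 -0.85 -0.4 ] [484.78358417   0.         277.16937249] -0.0050295925083740384
wrist [0.574 0.078 0.373] [-0.   -0.31 -0.95] [296.34235911   0.         283.49528433] -0.02382867576029725
```

View pics/scene0.png

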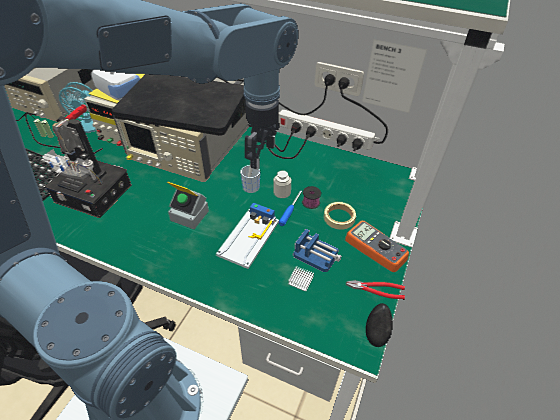

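View pics/side0.png

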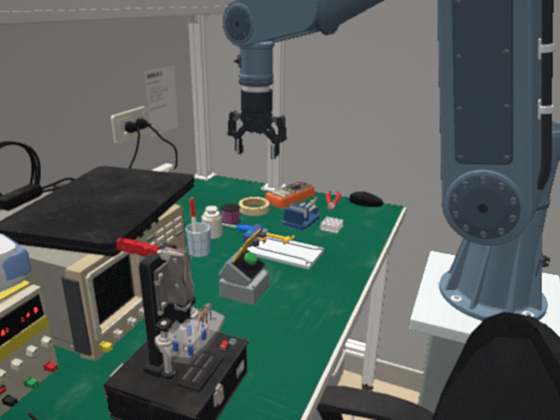

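The scene view shows the console at about (188,205). The white tester has its mouth at about (235,260) and its blue head at about (262,213). The heat sink is at (301,278), close to a blue vice at (316,250). The side view agrees: console (245,275), tester (285,250), heat sink (331,225). Next I'll get rough positions and take close wrist views.

Run:
```python
from h import *
import pickle
D=pickle.load(open('D0.pkl','rb'));d=D['scene']
print(np.round(onz(d,[(301,278)],.02),3),np.round(onz(d,[(218,260),(246,268),(245,236),(262,213)],.012),3),np.round(onz(d,[(187,210)],.05),3),np.round(onz(d,[(316,250)],.04),3))
hs=onz(d,[(301,278)],.02)[0]; te=onz(d,[(247,238)],.012)[0]
# wrist views, looking down, camera is offset in tool frame
T=np.array(imaging.get_image('wrist')['T_tool_cam']);print(np.round(T,3))
W={}
for n,p in(('w1',hs),('w2',te)):
    r.reach([p[0],p[1]-.09+.0,.33],[-np.pi,0,np.pi/2]); r.hold(.3)
    W[n]=grab('wrist');W[n+'s']=grab('scene')
pickle.dump(W,open('W.pkl','wb'))
cv2.imwrite('pics/w12.png',cv2.resize(np.hstack([W['w1']['color'],W['w2']['color']]),(800,300)))
cv2.imwrite('pics/w1.png',W['w1']['color']);cv2.imwrite('pics/w2.png',W['w2']['color'])
print(probe_bus.get_obs()['time_s'])
```

```text
[[ 0.419 -0.18   0.02 ]] [[ 0.387  0.046  0.012]
 [ 0.394 -0.034  0.012]
 [ 0.491  0.018  0.012]
 [ 0.591  0.012  0.012]] [[0.481 0.197 0.05 ]] [[ 0.505 -0.188  0.04 ]]
[[-0.001 -0.951 -0.308  0.078]
 [ 1.    -0.001  0.001 -0.001]
 [-0.001 -0.308  0.951 -0.142]
 [ 0.     0.     0.     1.   ]]
3.0583
```

View pics/w12.png

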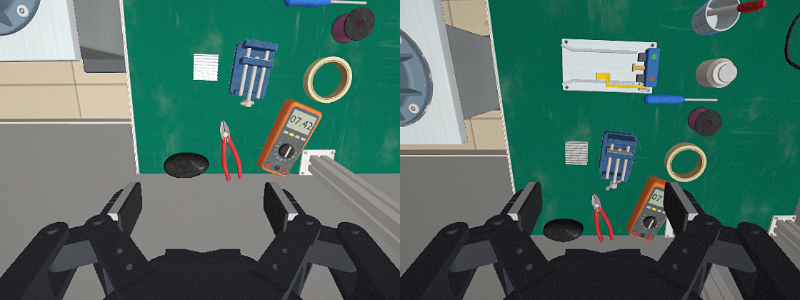

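The left half (x2/1.4 px) shows the heat sink at (205,67) with fins along world x, and the vice about 30 mm behind it. The right half shows the tester at (605,65), with the catch on its near (right) side and the mouth towards the robot. I'll take two closer views of each for accuracy, plus the console.

Run:
```python
from h import *
import pickle
W={}
P=dict(h1=(.42,-.12,.20),h2=(.36,-.12,.23),t1=(.47,.06,.22),t2=(.53,.08,.22),c1=(.47,.25,.27),c2=(.40,.27,.27))
for n,p in P.items():
    r.reach(p,[-np.pi,0,np.pi/2]); r.hold(.25)
    W[n]=grab('wrist')
pickle.dump(W,open('W2.pkl','wb'))
a=[W[k]['color'] for k in('h1','t1','c1','t2')]
cv2.imwrite('pics/m.png',cv2.resize(np.vstack([np.hstack(a[:2]),np.hstack(a[2:])]),(800,600),interpolation=cv2.INTER_AREA))
print(probe_bus.get_obs()['time_s'])
```

```text
8.2667
```

View pics/m.png

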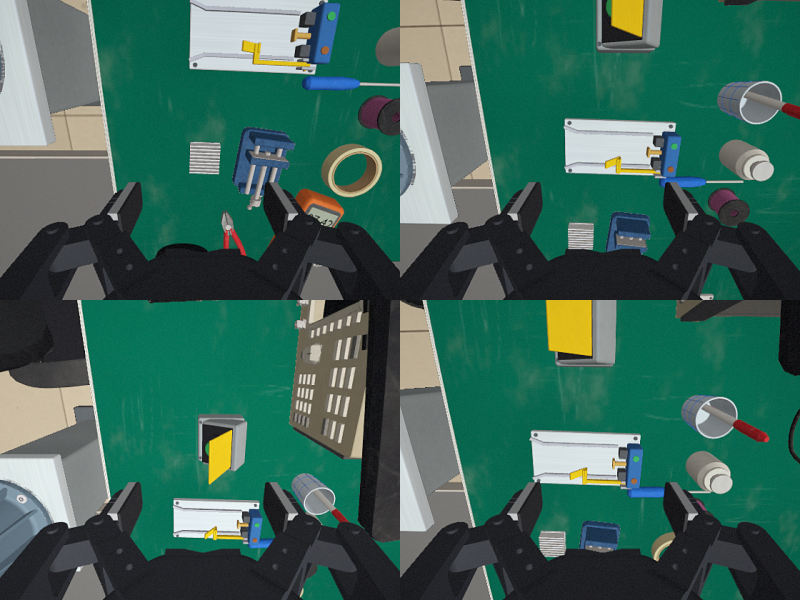

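The h1 tile shows the heat sink at (205,158) and the t1 tile shows the tester plate from (165,119) to (270,175). The c1 tile shows the console at (222,442) with its hood covering the button, the -x side facing the robot. Now I'll measure from masks, keeping pixels at full resolution (x1.4).

```bash
cat > meas.py <<'E'
from h import *
def comp(mask,seed):
    mask=cv2.morphologyEx(mask.astype(np.uint8),cv2.MORPH_OPEN,np.ones((3,3)))
    n,l,s,c=cv2.connectedComponentsWithStats(mask)
    ys,xs=np.nonzero(mask);i=np.argmin((xs-seed[0])**2+(ys-seed[1])**2)
    m=(l==l[ys[i],xs[i]]).astype(np.uint8)
    return max(cv2.findContours(m,cv2.RETR_EXTERNAL,cv2.CHAIN_APPROX_NONE)[0],key=cv2.contourArea)[:,0]
def notgreen(im):
    h=cv2.cvtColor(im,cv2.COLOR_BGR2HSV); return ~((h[...,0]>65)&(h[...,0]<95)&(h[...,1]>110))
def white(im):
    h=cv2.cvtColor(im,cv2.COLOR_BGR2HSV); return (h[...,1]<50)&(h[...,2]>120)
def quad(c):
    return cv2.boxPoints(cv2.minAreaRect(c.astype(np.float32)))
E
python3 - <<'E'
from meas import *
import pickle
W=pickle.load(open('W2.pkl','rb'))
# heat sink
Q={}
for n in('h1','h2','t1'):
    d=W[n];s=proj(d,[.419,-.18,.02])[0];c=comp(notgreen(d['color']),s)
    w=onz(d,c,.021)[:,:2].astype(np.float32);rc=cv2.minAreaRect(w)
    print(n,'seed',s,'rect',np.round(rc[0],4),np.round(rc[1],4),rc[2],cv2.contourArea(c.astype(np.int32)))
    b=cv2.boxPoints(rc);Q[n]=(d,b[np.argsort(b[:,1])])
    k=[np.argmin(w@v) for v in np.array([[1,1],[-1,1]],np.float32)]  # near -y corners
    Q[n]=(d,[c[i] for i in k])
for i in range(2): print('hs corner',[np.round(v,4) for v in tri([(Q[n][0],Q[n][1][i]) for n in('h1','h2')])])
T={}
for n in('t1','t2','h1'):
    d=W[n];s=proj(d,[.44,.02,.012])[0];c=comp(white(d['color']),s)
    w=onz(d,c,.012)[:,:2].astype(np.float32);rc=cv2.minAreaRect(w);print(n,np.round(rc[0],4),np.round(rc[1],4),rc[2])
    # tester axes approx along x
    print(' bbox',w.min(0),w.max(0))
    k=[np.argmin(w@v) for v in np.array([[1,1],[1,-1],[-1,1]],np.float32)];T[n]=(d,[c[i] for i in k]);print(' corners',np.round(w[k],4).tolist())
    np.save(f'c_{n}.npy',w)
for i in range(2): print('mouth corner R,L',[np.round(v,4) for v in tri([(T[n][0],T[n][1][i]) for n in('t1','t2')])])
E
```

```text
h1 seed [281.49428865 226.22435553] rect [ 0.4245 -0.1732] [0.0568 0.0497] 88.13006591796875 1816.0
h2 seed [330.01196703 218.20821592] rect [ 0.4235 -0.1736] [0.0564 0.0521] 87.92105865478516 1615.5
t1 seed [248.73933283 336.236064  ] rect [ 0.4634 -0.0594] [0.6008 0.9368] 89.77281951904297 107786.5
hs corner [array([ 0.3991, -0.2002,  0.0209]), array([0., 0.])]
hs corner [array([ 0.4485, -0.2017,  0.0207]), array([0., 0.])]
t1 [0.4969 0.0129] [0.1003 0.1906] 87.81224060058594
 bbox [ 0.40014952 -0.03593931] [0.59363294 0.06633849]
 corners [[0.40230000019073486, -0.03280000016093254], [0.40540000796318054, 0.06509999930858612], [0.5583000183105469, -0.026200000196695328]]
t2 [0.4969 0.0139] [0.1021 0.1907] 87.86371612548828
 bbox [ 0.40003633 -0.03677264] [0.59370536 0.06753246]
 corners [[0.40209999680519104, -0.030899999663233757], [0.4056999981403351, 0.06499999761581421], [0.5544000267982483, -0.026499999687075615]]
h1 [0.4955 0.0073] [0.1895 0.097 ] 0.48500072956085205
 bbox [ 0.40096718 -0.04056534] [0.59052753 0.05651649]
 corners [[0.4018000066280365, -0.032999999821186066], [0.4043000042438507, 0.054999999701976776], [0.5896000266075134, -0.04039999842643738]]
mouth corner R,L [array([ 0.4019, -0.0323,  0.0112]), array([0.0009, 0.0009])]
mouth corner R,L [array([0.4052, 0.0647, 0.0106]), array([0.0001, 0.0001])]
```

Heights check out: the heat sink top comes out at 20.8 mm and the plate at about 11 mm. The rectangles match 190 x 100 and 50 mm. I'll pick the sink with the fingers closing along y, well clear of the vice and 6 mm off-centre so the fingers stay away from the catch later. Then I'll set it in the mouth with the closing axis along the channel.

```bash
cat >> h.py <<'E'
TY=-.036; TO=np.array([.4975,.0132]); pi=np.pi
def tw(x,y,z):  # tester -> world, m
    c,s=np.cos(TY),np.sin(TY); return [TO[0]+c*x-s*y,TO[1]+s*x+c*y,z]
E
python3 - <<'E'
from h import *
HY=-.035; hc=np.array([.4245,-.1764]); g=hc+.006*np.array([np.cos(HY),np.sin(HY)])
a=[-pi,0,HY]
r.reach([*g,.10],a); r.servo_line([*g,.004],a,.12)
print(r.command_gripper(0.0,40)); o=probe_bus.get_obs();print(o['finger_gap'],o['grip_force'],o['contact_force'])
r.servo_line([*g,.12],a,.15); o=probe_bus.get_obs();print(o['finger_gap'],o['grip_force'])
b=[-pi,0,pi/2+TY]
r.reach(tw(-.068,.006,.12),b); r.hold(.2)
d=grab('side'); cv2.imwrite('pics/s1.png',d['color'])
W=grab('wrist');cv2.imwrite('pics/wg.png',W['color'])
p=proj(d,tw(-.068,0,.12))[0].astype(int);print(p,probe_bus.get_obs()['time_s'],probe_bus.get_obs()['joints'])
c=d['color'][max(p[1]-90,0):p[1]+110,max(p[0]-130,0):p[0]+130]
cv2.imwrite('pics/s1w.png',np.hstack([cv2.resize(c,(400,int(c.shape[0]*400/c.shape[1]))),cv2.resize(W['color'],(400,int(c.shape[0]*400/c.shape[1])))]))
E
```

```text
False
0.5757547539155197 41.84710443019867 [-1.69394573  0.41429587  5.16766935]
0.5768186441123836 41.52009844779968
[308 215] 13.6833 [-2.28141094e-01 -7.82246005e-03  2.05696370e+00 -4.56964767e-05
  1.09252765e+00 -1.90659324e-01]
```

View pics/s1w.png

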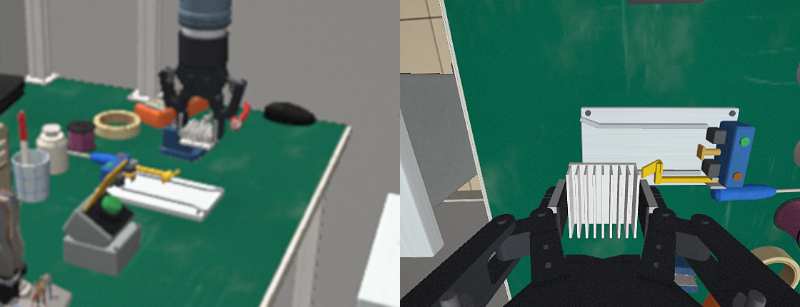

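The sink is firmly held and looks square between the pads (gap 49 mm). Next I'll lower it into the mouth with a force guard, release, and look.

Run:
```python
from h import *
b=[-pi,0,pi/2+TY]
r.servo_line(tw(-.068,.006,.035),b,.15)
print('touch',r.servo_line(tw(-.068,.006,.0155),b,.04,max_force=6)); o=probe_bus.get_obs();print(o['tool_pos'],o['contact_force'])
r.command_gripper(.74); print(probe_bus.get_obs()['finger_gap'])
r.servo_line(tw(-.068,.006,.12),b,.2)
r.reach(tw(-.105,.05,.17),b); r.hold(.2)
d=grab('wrist'); cv2.imwrite('pics/w3.png',d['color'][:, :])
print(probe_bus.get_obs()['time_s'])
```

```text
touch True
[0.42991186 0.02159239 0.01683336] [-2.91514422 -0.11127213  8.39671652]
0.7368337242297559
16.4833
```

View pics/w3.png

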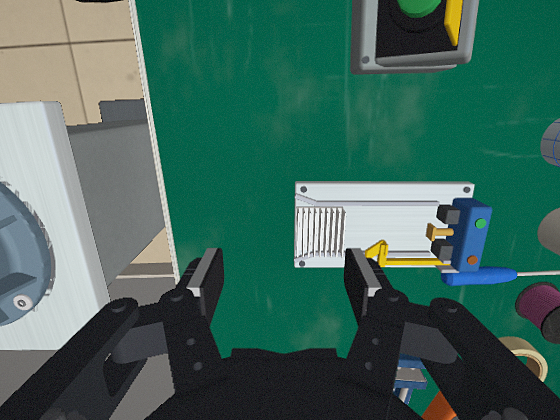

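The sink lies between the guides at the mouth (pixels 297–345, 205–258), in front of the yellow catch (375,255). It touched the floor at the expected height. Next I'll push from behind with shut fingers, 4 mm to the left of centre so they stay clear of the nose.

Run:
```python
from h import *
b=[-pi,0,pi/2+TY]; Y=.005
def tx(): 
    o=probe_bus.get_obs();v=np.array(o['tool_pos'][:2])-TO; return round(float(v@[np.cos(TY),np.sin(TY)]),4),np.round(o['contact_force'],1)
r.command_gripper(0,60)
r.reach(tw(-.135,Y,.08),b); r.servo_line(tw(-.135,Y,.017),b,.15); print(tx())
print(r.servo_line(tw(-.09,Y,.017),b,.04,max_force=2.5)); print('contact',tx())
c=tx()[0]
print(r.servo_line(tw(c+.09,Y,.017),b,.05,max_force=15)); print('mid',tx())
r.hold(.1)
print(r.servo_line(tw(c+.107,Y,.017),b,.02,max_force=18)); print('end',tx(), probe_bus.get_obs()['time_s'])
d=grab('wrist'); cv2.imwrite('pics/w4.png',d['color'])
```

```text
(-0.1334, array([ 0.1, -0.2,  0.1]))
False
contact (-0.0899, array([-0.2,  0.1, -0.3]))
True
mid (-0.0089, array([-2.2, -0.9,  1.3]))
True
end (-0.0071, array([-2.8, -1.2,  2.5])) 21.7
```

View pics/w4.png

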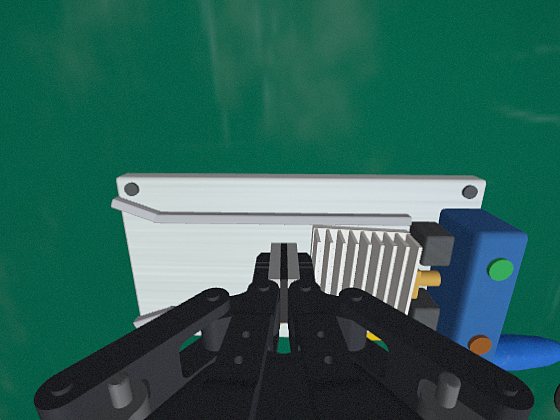

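The wrist view shows the sink at 312–418, with its front close to the shoulders (412) and the catch under the gripper at (375,336). The rear should be near x = 7 mm. Before retreating I'll push on a little with a higher limit to make sure it reaches the shoulders.

Run:
```python
from h import *
b=[-pi,0,pi/2+TY]; Y=.005
def tx(): 
    o=probe_bus.get_obs();v=np.array(o['tool_pos'][:2])-TO; return round(float(v@[np.cos(TY),np.sin(TY)]),4),np.round(o['contact_force'],1)
r.hold(.3);print(tx())
for k in range(3):
    print(r.servo_line(tw(tx()[0]+.003,Y,.017),b,.01,max_force=15)); print(tx()); r.hold(.15); print(tx())
    if -tx()[1][0]>20: break
d=grab('scene'); s=grab('side')
r.servo_line(tw(-.06,Y+.002,.017),b,.06); print(tx())
r.servo_line(tw(-.08,Y,.13),b,.25); r.reach(tw(-.03,.075,.20),b); r.hold(.2)
w=grab('wrist'); print(probe_bus.get_obs()['time_s'])
cv2.imwrite('pics/w5.png',w['color'])
import pickle; pickle.dump([w,grab('side'),grab('scene')],open('W5.pkl','wb'))
```

```text
(-0.0073, array([-3.9, -1. ,  3.4]))
False
(-0.0064, array([-6.6, -1. , -0.6]))
(-0.0064, array([-6.7, -0.3, -0.4]))
False
(-0.0056, array([-6.6, -0.8, -0.6]))
(-0.0056, array([-6.5, -0.3, -0.9]))
False
(-0.0055, array([-8. , -0.7,  0.1]))
(-0.0055, array([-8.7, -1.5,  0.5]))
(-0.0594, array([ 0.5, -0.2,  0.2]))
26.1417
```

View pics/w5.png

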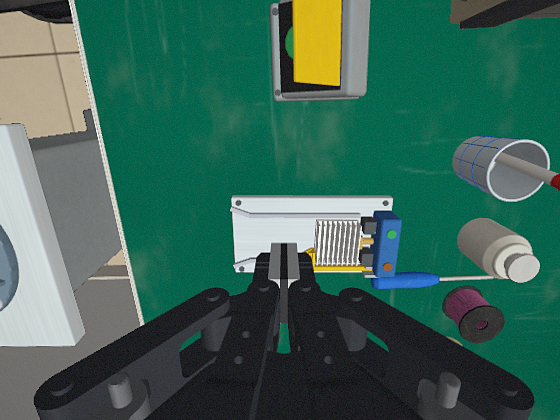

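The sink spans px 316–362. The yellow nose sits at its rear at (311,252) and the front is just short of the shoulder (363). I'll check that numerically, then locate the console's button and hood.

Run:
```python
from meas import *
import pickle
w,s,sc=pickle.load(open('W5.pkl','rb'))
def tt(p): v=p[:,:2]-TO; R=np.array([[np.cos(TY),np.sin(TY)],[-np.sin(TY),np.cos(TY)]]); return np.round(v@R.T,4)
print('sink L rear/front (tester)',tt(onz(w,[(316,219),(361,221)],.033)).tolist(),'expect 4,25 / 54,25')
hs=lambda im:cv2.cvtColor(im,cv2.COLOR_BGR2HSV)
def yel(im):h=hs(im);return (abs(h[...,0].astype(int)-25)<6)&(h[...,1]>150)&(h[...,2]>110)
def grn(im):h=hs(im);return (h[...,0]>50)&(h[...,0]<66)&(h[...,1]>120)&(h[...,2]>90)
ys,xs=np.nonzero(yel(w['color'])[235:275,295:400]);print('catch px x',xs.min()+295,xs.max()+295,'y',ys.min()+235,ys.max()+235)
C=pickle.load(open('W2.pkl','rb'))
V={'w5':w,'side':s,'scene':sc,'c1':C['c1'],'c2':C['c2'],'t1':C['t1']}
for n,d in V.items():
    q=proj(d,[.48,.19,.09])[0]
    for nm,f in(('yel',yel),('grn',grn)):
        m=f(d['color']).astype(np.uint8);k,l,st,ce=cv2.connectedComponentsWithStats(m)
        L=[(np.hypot(*(ce[i]-q)),i) for i in range(1,k) if st[i,4]>15]
        if L and min(L)[0]<70:
            i=min(L)[1];print(n,nm,st[i],np.round(ce[i],1),'seed',np.round(q))
ims=[cv2.resize(s['color'][235:315,200:290],(400,356)),cv2.resize(sc['color'][170:235,155:228],(400,356))]
cc=C['c1']['color'];q=proj(C['c1'],[.48,.19,.06])[0].astype(int)
print(q); o2=(q[0]-70,q[1]-62); ims2=[cv2.resize(C[n]['color'][max(0,y-62):y+62,x-70:x+70],(400,244 if 0 else 354)) for n,(x,y) in((n,proj(C[n],[.48,.19,.06])[0].astype(int)) for n in('c1','c2'))]
print([ (n,proj(C[n],[.48,.19,.06])[0].astype(int)-[70,62]) for n in('c1','c2')])
cv2.imwrite('pics/con.png',cv2.resize(np.vstack([np.hstack(ims),np.hstack([cv2.resize(i,(400,356)) for i in ims2])]),(800,600)))
```

```text
sink L rear/front (tester) [[0.0036, 0.0305], [0.054, 0.0281]] expect 4,25 / 54,25
catch px x 305 372 y 237 270
w5 yel [ 292    0   50   86 4028] [316.8  41. ] seed [294.  73.]
side yel [233 230  27  32  56] [246.7 243.6] seed [258. 254.]
scene yel [167 182  27  13  58] [181.3 187.9] seed [187. 201.]
c1 yel [ 292  182   33   76 1789] [307.2 217.5] seed [292. 226.]
c2 yel [359 200  26  75 994] [370.8 235.4] seed [350. 242.]
t1 yel [ 296    0   46   52 1977] [319.   21.8] seed [296.  37.]
[291 216]
[('c1', array([221, 154])), ('c2', array([274, 169]))]
```

View pics/con.png

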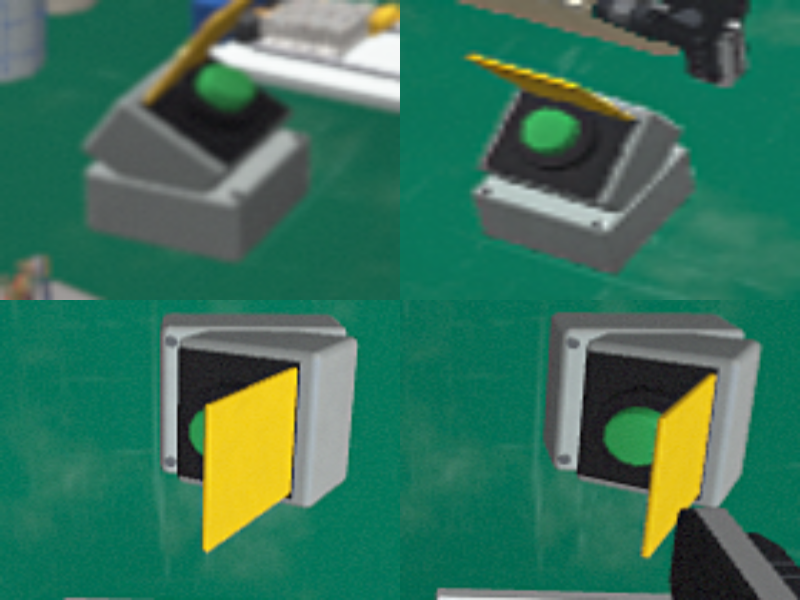

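The sink's measured rear (3.6 mm) and front (54.0 mm) match resting against the closed catch (4 and 54 mm). In the console crops the button is clear in the side tile (226,87), scene tile (550,130) and c2 tile (632,436). The two base screws are at c1 (171,341)/(169,463) and c2 (573,342)/(564,458). I'll triangulate those.

Run:
```python
from meas import *
import pickle
w,s,sc=pickle.load(open('W5.pkl','rb'));C=pickle.load(open('W2.pkl','rb'));k=712/600
def un(p,t,o,wd,ht): p=np.array(p,float)-t; return [o[0]+p[0]*wd/400,o[1]+p[1]*k*ht/356]
B={'side':(s,un((226,87),(0,0),(200,235),90,80)),'scene':(sc,un((550,130),(400,0),(155,170),73,65))}
for n,(d,p) in B.items():
    h=cv2.cvtColor(d['color'],cv2.COLOR_BGR2HSV).astype(int)
    print(n,np.round(p,1),h[int(p[1]),int(p[0])],h[int(p[1])+45,int(p[0])-30])
    m=((h[...,0]<75)&(h[...,0]>50)&(h[...,1]>110)&(h[...,2]>95)).astype(np.uint8)
    K,l,st,ce=cv2.connectedComponentsWithStats(m);i=l[int(p[1]),int(p[0])];print(i,st[i],ce[i])
    if i and st[i,4]<400:B[n]=(d,ce[i])
t,e=tri(list(B.values()));print('button',np.round(t,4),e)
S=[]
for a,b in(((171,341),(573,342)),((169,463),(564,458))):
    x,e=tri([(C['c1'],un(a,(0,300),(221,154),140,124)),(C['c2'],un(b,(400,300),(274,169),140,124))]);print('screw',np.round(x,4),e);S.append(x)
v=S[0]-S[1];print('yaw',np.arctan2(-v[0],v[1]))
# hood corners: c1 (297,368),(207,405),(204,551),(296,493); c2 (715,375),(660,420),(643,556)
for a,b in(((297,368),(715,375)),((207,405),(660,420)),((204,551),(643,556))):
    x,e=tri([(C['c1'],un(a,(0,300),(221,154),140,124)),(C['c2'],un(b,(400,300),(274,169),140,124))]);print('hood',np.round(x,4),e)
print(r.solve_ik([.45,.19,.14],[0,0,0]) is None)
```

```text
side [250.8 258.2] [ 68 160 147] [ 81 198 102]
13 [244 252  13  11 101] [249.91089109 257.16831683]
scene [182.4 198.2] [ 69 168 167] [ 82 220 118]
12 [177 193  11  10  77] [181.57142857 197.64935065]
button [0.4883 0.2114 0.0895] [np.float64(0.0014435943111913965), np.float64(0.0014435943111914017)]
screw [0.4665 0.246  0.0422] [np.float64(0.0002217009405554811), np.float64(0.0002217009405553685)]
screw [0.4653 0.1782 0.0437] [np.float64(0.0007987841907663091), np.float64(0.0007987841907663495)]
yaw -0.017236147087030397
hood [0.5163 0.243  0.0891] [np.float64(0.00020935860998443415), np.float64(0.0002093586099843261)]
hood [0.4791 0.243  0.1465] [np.float64(0.00037732373456287016), np.float64(0.0003773237345628325)]
hood [0.4787 0.1788 0.1444] [np.float64(0.000216505852569181), np.float64(0.00021650585256917802)]
True
```

Consistency checks pass: hood width is 64.2 mm and its tilt 0.58 rad, and it sits 21.4 mm from the axis. Shifting the cap centroid so the hood reaches 48 mm past it gives start_top ≈ (0.486, 0.211, 0.0935). Next is the press along the leaning axis.

Run:
```python
from h import *
n=np.array([-np.sin(.55),0.006,np.cos(.55)]);top=np.array([.486,.2114,.0935])
best=None
for a in([-pi,-.55,-.012],[-pi,.55,pi-.012],[-pi,.55,-pi-.012]):
    for a2 in (a,):
        qs=[r.solve_ik(list(top+n*h),a2) for h in(.09,.015,-.006)];print(a,[None if q is None else np.round(q,2) for q in qs])
        R=Ro.from_euler('xyz',a2).as_matrix();print(R[:,2])
        if best is None and all(q is not None for q in qs):best=a2
print(best,np.round(probe_bus.get_obs()['joints'],2))
r.reach([.43,.15,.26],[-pi,0,pi/2+TY])
r.reach(list(top+n*.09),best); r.hold(.2)
r.servo_line(list(top+n*.02),best,.1); r.hold(.3)
o=probe_bus.get_obs();print(o['tool_pos'],o['contact_force'],o['time_s'])
s=grab('side');cv2.imwrite('pics/s9.png',cv2.resize(s['color'][150:320,150:377],(800,600)))
```

```text
[-3.141592653589793, -0.55, -0.012] [array([ 0.32, -0.24,  2.25, -0.29,  0.62,  2.1 ]), array([ 0.28, -0.01,  2.22, -0.37,  0.43,  2.16]), array([ 0.27,  0.05,  2.2 , -0.4 ,  0.39,  2.19])]
[ 0.5226496  -0.0062721  -0.85252452]
[-3.141592653589793, 0.55, 3.129592653589793] [array([ 0.32, -0.24,  2.25, -0.29,  0.62, -1.04]), array([ 0.28, -0.01,  2.22, -0.37,  0.43, -0.98]), array([ 0.27,  0.05,  2.2 , -0.4 ,  0.39, -0.95])]
[ 0.5226496  -0.0062721  -0.85252452]
[-3.141592653589793, 0.55, -3.153592653589793] [array([ 0.32, -0.24,  2.25, -0.29,  0.62, -1.04]), array([ 0.28, -0.01,  2.22, -0.37,  0.43, -0.98]), array([ 0.27,  0.05,  2.2 , -0.4 ,  0.39, -0.95])]
[ 0.5226496  -0.0062721  -0.85252452]
[-3.141592653589793, -0.55, -0.012] [-0.06 -0.01  1.88 -0.    1.27 -0.03]
[0.47568233 0.21168061 0.11110046] [-0.20471134 -0.71572418  0.33289716] 29.7917
```

View pics/s9.png

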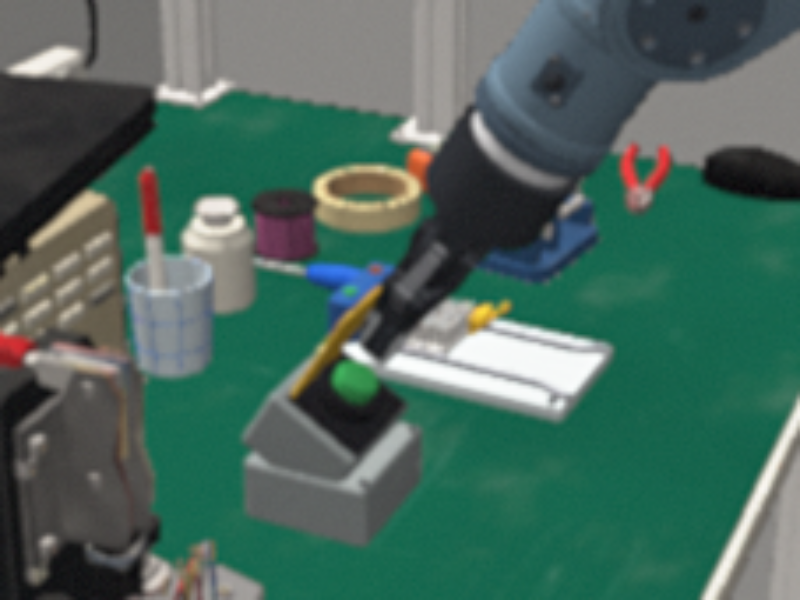

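The fingers (370,340) line up with the button (355,380) along its axis, just inside the hood. The sink is still behind the catch at (490,315). Now the press.

Run:
```python
from h import *
n=np.array([-np.sin(.55),0.006,np.cos(.55)]);top=np.array([.486,.2114,.0935]);a=[-pi,-.55,-.012]
def st():
    o=probe_bus.get_obs();return round(float((np.array(o['tool_pos'])-top)@n),4),round(float(np.array(o['contact_force'])@n),2)
print(st())
hit=r.servo_line(list(top-n*.006),a,.02,max_force=1.5); print('contact',hit,st()); h=st()[0]
for k in range(8):
    x=.0015*(k+1); hit=r.servo_line(list(top+n*(h-x)),a,.015,max_force=20); r.hold(.05); q=st(); print(k,hit,q)
    if q[1]>11: break
r.hold(.6); print('held',st())
r.servo_line(list(top+n*.02),a,.04); print(st())
r.servo_line(list(top+n*.10),a,.1); r.hold(.3); print(st(),probe_bus.get_obs()['time_s'])
```

```text
(0.0203, -1.01)
contact True (-0.0001, 2.43)
0 False (-0.0016, 4.02)
1 False (-0.0031, 6.07)
2 False (-0.0046, 6.76)
3 False (-0.0053, 27.45)
held (-0.0053, 27.19)
(0.02, -0.16)
(0.0996, -0.55) 34.65
```

It reached the hard stop (27 N, below the 40 N limit) and held for over 0.6 s. I'll take one last look before handing in.

Run:
```python
from h import *
r.reach([.47,.13,.22],[-pi,0,pi/2+TY]); r.hold(.2)
d=grab('wrist');cv2.imwrite('pics/z.png',d['color']); print(probe_bus.get_obs()['time_s'])
```

```text
36.6667
```

View pics/z.png

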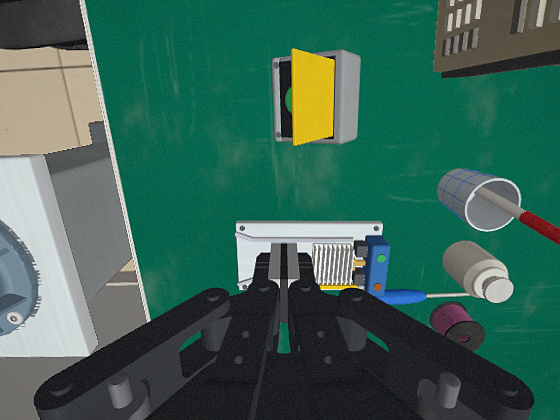

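The sink (312–355, 243–287) is still at home with the probe behind the shoulders, the button is released, and the bystanders haven't moved. Handing in.

```bash
python3 -c "
from plant import r, imaging, probe_bus, order
print(order.close_job())"
```

```text
the job is handed in; nothing more can be done
None
```

I handed the job in at about 37 s; no pass/fail result was returned. By camera the heat sink rests at home against the closed catch, and the button was held at its stop for over 0.6 s (27 N) and then released.

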